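# Stroke along the key row of the test console

### The arm

A 6-joint arm with a two-finger parallel gripper is mounted at the origin on a cart in front of the work surface, level with it; the furniture and walls round the work are solid. World frame = base frame: x ahead of the robot, y to its left, z up, the work surface at z = 0. Lengths are in m, angles in degrees, forces in N, time in s.
With the tool pointing down it reaches from about 0.3 to 0.75 m from the base axis. Payload 8.5 kg.
Tool frame: the origin (TCP) lies at the very end of the fingers, on their centre line; the grasp point (between the pads) lies 19 mm behind it; z points along the fingers, y is the line along which they close (so a half turn about z gives the same grasp; the last joint's range is limited). The gripper opens to 85 mm and grips with 20 to 120 N. Pads are 22 mm wide; open, the fingers measure 114 mm over their backs; the gripper's body (76 mm by 85 mm) begins 54 mm behind the grasp point. The pads swing forward as they close: fully open they stand 13 mm farther back than shut.
Start: joints at [-12.336, 21.807, 74.336, -0, 83.858, -12.336], TCP at [0.55, 0, 0.231] pointing down, gripper open.
Joint ranges: [-178.18, 178.18], [-50.72, 133.34], [12.68, 142.11], [-81.47, 261.47], [9.98, 163.14], [-165.26, 165.26]. Speed limits (degrees/s): [136.94, 136.94, 180, 180, 180, 180].

### API

Orientations are given as a 3x3 rotation matrix whose columns are the frame's x, y, z axes.
In Python, from rig import env gives the robot as it stands.
- The arm moves only by the tool move_arm, never from a script. Its argument "plan" is a list of rows, each a list of 7 numbers: the turn, a rotation vector about the tool's x, y, z in degrees, then the shift along the tool's x, y, z in cm, then the gripper command: -1 is shut, 1 is fully open, values between are in proportion. In form: [[ax, ay, az, tx, ty, tz, jaw], ...]. A call has 1 to 5 rows; each row is the pose to reach, as a shift and turn from the pose commanded when the call began, along the tool's axes at that moment; what a row does not reach only later rows make up. A row lasts 1/10 s, in which the tool goes at most 50 mm and 8.59 degrees, less where a joint would pass 70% of its speed; a pose out of reach is approached as far as the arm can. A call with a gripper value outside its range is refused whole. The fingers move at their own pace and stop on an object; "squeeze" is the grip in N (left out, the last holds). Time passes only in rows, so rows that repeat a pose let the fingers close. It gives the time, the measured TCP pose, the force, the opening and the grip force at its end, in the units of the state.
- env.observe(): the state, without advancing time (a new reading comes with each control period).
- env.get_image(name): name is "scene" or "side" or "wrist"; returns a dict with "color" (384x512x3 uint8, red, green, blue), "fov_y" (degrees; the focal length in pixels is half the picture's height over the tangent of half this angle, whatever the lens; pixels are square), "cx", "cy" (the principal point, pixels), "R" (3x3) and "t" (3): a world point X has camera coordinates R X + t. Camera axes: x right, y down, z forward; pixel columns grow to the right and rows downward; lengths in m; the calibration is good to about 2 mm. A picture is of the moment at which its call begins. There is no depth.
- env.close_job(): hands the job in; it is judged then, once.
Trained networks look in a picture, given as the dict that the camera call returned (one of the last four; its "shot" number tells which), for a name from the list of things; names that differ only in an ending like _2 or _b are one class to them, and where a whole thing is asked for, a point or a joint stands for the part that bears it (a point fixed in the world has none). Each returns a list of dicts, best first, with "conf" (0 to 1); they miss things now and then, are a little off and sometimes report something else, mostly with a low value. They report only what shows in the picture. A call takes as long as a camera call.
- env.outline_of(target, picture): "mask" (384x512 bool, what is visible of it) and "bbox" ([centre column, centre row, width, height] in pixels, round what is visible of it).
- env.tip_of(target, picture): "pixel" ([column, row] in pixels: a listed point, or the origin of a listed thing).
The state is a dict: "time_s": time; "q": joint angles; "qvel": joint speeds; "joint_efforts": joint torques, N m; "position": TCP position; "tool_rot": TCP orientation; "ft_force": force on the tool from outside, world axes, zero at the start; "wrist_torque": the same for the moment, N m; "grip_width": finger opening in m; "gripper_force": force on a finger pad.
Only numpy, scipy, OpenCV 4.12 (cv2) and the standard library are available. Lean on these libraries where they do the work, as an engineer would, in place of code of your own. Each camera call takes 0.05 s, during which the arm holds its last target. There are 200 camera calls.

### The job

Check the sprung keys of the test console: with the fingertips, best kept closed, stroke lightly along the curved row from the red key to the green key, so that each key in turn dips alone to about half its travel and none is driven down to its stop. Finish on the green key and stay there, still holding it about half pressed, with the other four keys up, when the program ends. Do not lift or shift the console, and leave the things lying on and around it where they are.

Things in the scene. Friction and masses are not known exactly. Their poses are not given: they have to be found in the camera images.
- console: loose dark key-test console, 1.4 kg, at any yaw: a flat deck 224 (x) x 128 (y) mm, its top 20 mm above the table. Origin at the centre of its underside, z up. Five round sprung keys, 42 mm apart, stand on an arc of 150 mm radius that bulges to the console's +y, joined by a thin yellow line: red key at the -x end, then three white, green at the +x end. Only the keys are to be touched
- key_red (a joint): travel of the red key in m: 0 up, 0.010 at its stop. Straight down into the deck, soft spring: about 0.4 N at first movement, 2.9 N at the stop; springs back when let go
- key_red_top (a point): centre of the top of the red key when it is up, 35.6 mm above the table (the point is fixed to the console and does not dip with the key). Cap 30 mm across: a shallow dome, 7.6 mm high with 30 degree flanks, on an 8 mm skirt; a closed fingertip pressing halfway slides from key to key
- key_2 (a joint): travel of the first white key after the red one in m: 0 up, 0.010 at its stop. Straight down into the deck, soft spring: about 0.4 N at first movement, 2.9 N at the stop; springs back when let go
- key_2_top (a point): centre of the top of the first white key after the red one when it is up, 35.6 mm above the table (the point is fixed to the console and does not dip with the key). Cap 30 mm across: a shallow dome, 7.6 mm high with 30 degree flanks, on an 8 mm skirt; a closed fingertip pressing halfway slides from key to key
- key_3 (a joint): travel of the middle white key in m: 0 up, 0.010 at its stop. Straight down into the deck, soft spring: about 0.4 N at first movement, 2.9 N at the stop; springs back when let go
- key_3_top (a point): centre of the top of the middle white key when it is up, 35.6 mm above the table (the point is fixed to the console and does not dip with the key). Cap 30 mm across: a shallow dome, 7.6 mm high with 30 degree flanks, on an 8 mm skirt; a closed fingertip pressing halfway slides from key to key
- key_4 (a joint): travel of the last white key before the green one in m: 0 up, 0.010 at its stop. Straight down into the deck, soft spring: about 0.4 N at first movement, 2.9 N at the stop; springs back when let go
- key_4_top (a point): centre of the top of the last white key before the green one when it is up, 35.6 mm above the table (the point is fixed to the console and does not dip with the key). Cap 30 mm across: a shallow dome, 7.6 mm high with 30 degree flanks, on an 8 mm skirt; a closed fingertip pressing halfway slides from key to key
- key_green (a joint): travel of the green key in m: 0 up, 0.010 at its stop. Straight down into the deck, soft spring: about 0.4 N at first movement, 2.9 N at the stop; springs back when let go
- key_green_top (a point): centre of the top of the green key when it is up, 35.6 mm above the table (the point is fixed to the console and does not dip with the key). Cap 30 mm across: a shallow dome, 7.6 mm high with 30 degree flanks, on an 8 mm skirt; a closed fingertip pressing halfway slides from key to key
- block: black chamfered printed block, 27x36x35 mm, standing on the deck inside the curve of keys; origin at the centre of its underside. To be left alone
- peg: small white printed peg, 15x50x10 mm, lying on the deck inside the curve of keys; origin at the centre of its underside. To be left alone
- pen: white and blue marker pen, 17x135x16 mm, lying on the table to the left. To be left alone
- cutter: flush cutter with red handles, 45x140x13 mm, lying on the table to the left. To be left alone
- white_clip: white printed clip, 38x64x27 mm, on the table to the right. To be left alone
- black_clip: black printed clip with a round eye, 26x81x31 mm, on the table behind the console. To be left alone

How it is judged:
By the outcome, as a careful person would: the job done as asked, in the order asked, and still so for the second after the job is handed in, while the arm keeps its last pose, push and grip.
It also fails if it takes over 42 s, if anything falls off the work surface, if the arm or the gripper's body presses on something with over 40 N, if the wrist force passes 120 N, or if a joint passes its speed limit or range.

## Working session

There is one attempt and no reset: what is moved stays moved. The work goes in short steps, Python scripts to look and compute and a tool call to move; the robot and the scene stay as the last step left them, time stands still between calls to the robot, and variables do not carry over. Pictures are saved under pics/ and viewed, at most 10 in all, crops included, and the job is handed in when it is done.

Besides the shell and the picture viewer there is one more tool, called after "Call:" as name(argument=value, ...) on one line, values as JSON. move_arm: Moves the arm, as the interface text tells. Its arguments: {"type":"object","properties":{"plan":{"type":"array"},"squeeze":{"type":"number"}},"required":["plan"]}

```bash
mkdir -p pics
cat > h.py <<'E'
import numpy as np, cv2
from rig import env
K=['key_red','key_2','key_3','key_4','key_green']
def ray(p,px,z):
    f=192/np.tan(np.radians(p['fov_y']/2)); R=np.array(p['R']); t=np.array(p['t'])
    d=R.T@np.array([(px[0]-p['cx'])/f,(px[1]-p['cy'])/f,1]); c=-R.T@t
    return c+d*(z-c[2])/d[2]
def look(cams,tag):
    for n in cams:
        p=env.get_image(n); cv2.imwrite(f'pics/{tag}_{n}.png',p['color'][:,:,::-1])
        for k in K:
            for d in env.tip_of(k+'_top',p)[:5]:
                print(n,k,np.round(d['pixel'],1),round(d['conf'],2),np.round(ray(p,d['pixel'],.0356),4))
E
python3 - <<'E'
from h import *
look(['scene','wrist','side'],'a')
s=env.observe();print(s['time_s'],s['position'],s['tool_rot'],s['ft_force'])
a=[cv2.imread(f'pics/a_{n}.png') for n in('scene','wrist')]
cv2.imwrite('pics/a.png',cv2.resize(np.hstack(a),(800,300)))
E
```

```text
scene key_red [297.4 218.8] 0.6 [ 0.5687 -0.1496  0.0356]
scene key_red [254.6 200.1] 0.26 [0.5655 0.0098 0.0356]
scene key_2 [285.  214.3] 0.58 [ 0.5639 -0.1089  0.0356]
scene key_3 [270.  211.6] 0.69 [ 0.5459 -0.0679  0.0356]
scene key_4 [262.5 204.5] 0.92 [ 0.5619 -0.0251  0.0356]
scene key_green [249.8 201.6] 0.72 [0.5489 0.0141 0.0356]
wrist key_2 [259.7 268.3] 0.92 [ 0.5578 -0.1173  0.0356]
wrist key_3 [248. 233.] 0.67 [ 0.5445 -0.0733  0.0356]
wrist key_4 [252.2 196.3] 0.78 [ 0.5492 -0.0305  0.0356]
wrist key_green [263.1 156.4] 0.93 [0.5605 0.0127 0.0356]
wrist key_green [278.6 215.6] 0.47 [ 0.5781 -0.0526  0.0356]
side key_red [264.4 159.3] 0.68 [ 0.6557 -0.2508  0.0356]
side key_red [278.9 173.7] 0.63 [ 0.5731 -0.16    0.0356]
side key_2 [279.9 181.6] 0.97 [ 0.5538 -0.1076  0.0356]
side key_2 [280.4 187.9] 0.64 [ 0.5402 -0.068   0.0356]
side key_3 [280.7 184.2] 0.97 [ 0.5463 -0.0916  0.0356]
side key_4 [274.2 195.2] 0.8 [ 0.5451 -0.0178  0.0356]
side key_green [265.  200.8] 0.92 [0.5615 0.0231 0.0356]
0.9 [5.49976402e-01 1.15772479e-05 2.31329346e-01] [[-2.50294354e-05  1.00000000e+00 -1.15921732e-05]
 [ 9.99999999e-01  2.50291414e-05 -2.53628294e-05]
 [-2.53625393e-05 -1.15928080e-05 -1.00000000e+00]] [-0.61656359  0.47478626  0.59794799]
```

View pics/a.png

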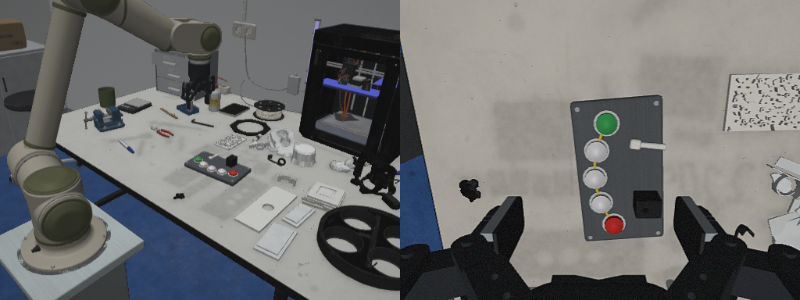

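The wrist picture shows the row running from green (606,123) to red (614,225), bulging toward the robot. The block and peg lie on the far side. Next I close the fingers, go past the red end and look from closer.

Call:
move_arm(plan=[[0,0,0,-4,0,1,-1],[0,0,0,-8,0,2,-1],[0,0,0,-12,0,4,-1],[0,0,0,-17,0,6,-1],[0,0,0,-17,0,6,-1]], squeeze=20)

```text
time_s: 1.4
position: [0.549, -0.1742, 0.1687]
tool_rot: [[0.005, 1.0, -0.003], [1.0, -0.005, 0.001], [0.001, -0.003, -1.0]]
ft_force: [1.2, 0.1, -0.2]
grip_width: 0.0122
gripper_force: 0.0
```

Call:
move_arm(plan=[[0,0,0,0,0,0,-1],[0,0,0,0,0,0,-1],[0,0,0,0,0,0,-1],[0,0,0,0,0,0,-1],[0,0,0,0,0,0,-1]])

```text
time_s: 1.9
position: [0.5502, -0.1693, 0.1718]
tool_rot: [[-0.001, 1.0, 0.001], [1.0, 0.001, -0.0], [-0.0, 0.001, -1.0]]
ft_force: [-0.4, 0.2, -0.7]
grip_width: 0.0001
gripper_force: 0.0
```

```bash
cat >> h.py <<'E'
def model():
    a=np.arange(-2,3)*2*np.arcsin(21/150)
    return np.c_[150*np.sin(a),150*np.cos(a)]/1000
def fit(P,idx):  # rigid 2D fit
    M=model()[idx];P=np.array(P)[:,:2];mc=M.mean(0);pc=P.mean(0)
    H=(M-mc).T@(P-pc);th=np.arctan2(H[0,1]-H[1,0],H[0,0]+H[1,1])
    R=np.array([[np.cos(th),-np.sin(th)],[np.sin(th),np.cos(th)]])
    W=(model()-mc)@R.T+pc
    return W,th,W[idx]-P
E
python3 - <<'E'
from h import *
look(['wrist'],'b')
p=env.get_image('wrist');print('cam',-np.array(p['R']).T@np.array(p['t']))
s=env.observe();print(s['time_s'],s['position'],s['ft_force'],s['grip_width'])
E
```

```text
wrist key_red [285.4 162.7] 0.92 [ 0.5785 -0.1513  0.0356]
wrist key_2 [260.6 118.9] 0.84 [ 0.5569 -0.1146  0.0356]
wrist key_3 [245.7  67.8] 0.62 [ 0.5448 -0.0752  0.0356]
wrist key_4 [249.7   3.3] 0.76 [ 0.548  -0.0298  0.0356]
cam [ 0.55131091 -0.0963183   0.3128111 ]
2.25 [ 0.54996751 -0.1699804   0.17132007] [0.67388954 0.10787304 1.01721499] -0.00020751253653765914
```

View pics/b_wrist.png

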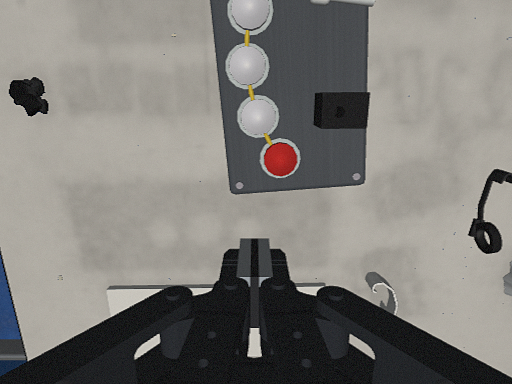

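```bash
cat >> h.py <<'E'
def caps():
    p=env.get_image('wrist');P=[];I=[];seen=[]
    for i,k in enumerate(K):
        for d in env.outline_of(k,p):
            m=d['mask'];r,c=np.nonzero(m)
            if d['conf']<.4 or len(r)<50: continue
            edge=r.min()<2
            (cx,cy),rad=cv2.minEnclosingCircle(np.c_[c,r].astype(np.float32))
            w=ray(p,(cx,cy),.028);print(k,round(d['conf'],2),round(cx,1),round(cy,1),round(rad,1),'edge'*edge,np.round(w,4), np.round(ray(p,(c.mean(),r.mean()),.03),4)[:2])
E
python3 - <<'E'
from h import *
caps()
A=[[.5578,-.1173],[.5445,-.0733],[.5492,-.0305],[.5605,.0127]]
B=[[.5785,-.1513],[.5569,-.1146],[.5448,-.0752],[.548,-.0298]]
for P,i in((A,[1,2,3,4]),(B,[0,1,2,3]),(A+B,[1,2,3,4,0,1,2,3])):
    W,th,e=fit(P,i);print(np.round(W,4).tolist(),np.degrees(th));print(np.round(e*1e3,1).tolist())
E
```

```text
Traceback (most recent call last):
  File "h.py", line 31, in caps
    w=ray(p,(cx,cy),.028);print(k,round(d['conf'],2),round(cx,1),round(cy,1),round(rad,1),'edge'*edge,np.round(w,4), np.round(ray(p,(c.mean(),r.mean()),.03),4)[:2])
                                                                                          ~~~~~~^~~~~
TypeError: can't multiply sequence by non-int of type 'numpy.bool'
```

```bash
sed -i "s/'edge'\*edge/edge/" h.py
python3 - <<'E'
from h import *
caps()
A=[[.5578,-.1173],[.5445,-.0733],[.5492,-.0305],[.5605,.0127]]
B=[[.5785,-.1513],[.5569,-.1146],[.5448,-.0752],[.548,-.0298]]
for P,i in((A,[1,2,3,4]),(B,[0,1,2,3]),(A+B,[1,2,3,4,0,1,2,3])):
    W,th,e=fit(P,i);print(np.round(W,4).tolist(),np.degrees(th));print(np.round(e*1e3,1).tolist())
E
```

```text
key_red 0.62 280.3 158.5 16.9 False [ 0.5744 -0.1497  0.028 ] [ 0.5744 -0.1492]
key_2 0.96 258.3 115.5 17.8 False [ 0.5548 -0.113   0.028 ] [ 0.5546 -0.1128]
key_2 0.94 250.5 9.2 19.8 True [ 0.5484 -0.0329  0.028 ] [ 0.5483 -0.0356]
key_2 0.69 247.2 64.4 19.7 False [ 0.5457 -0.0728  0.028 ] [ 0.5458 -0.073 ]
key_3 0.96 258.3 115.5 17.8 False [ 0.5548 -0.113   0.028 ] [ 0.5546 -0.1128]
key_3 0.94 250.5 9.2 19.8 True [ 0.5484 -0.0329  0.028 ] [ 0.5483 -0.0356]
key_3 0.69 247.2 64.4 19.7 False [ 0.5457 -0.0728  0.028 ] [ 0.5458 -0.073 ]
key_4 0.96 258.3 115.5 17.8 False [ 0.5548 -0.113   0.028 ] [ 0.5546 -0.1128]
key_4 0.94 250.5 9.2 19.8 True [ 0.5484 -0.0329  0.028 ] [ 0.5483 -0.0356]
key_4 0.69 247.2 64.4 19.7 False [ 0.5457 -0.0728  0.028 ] [ 0.5458 -0.073 ]
key_green 0.6 286.7 90.8 118.9 True [ 0.5783 -0.0931  0.028 ] [ 0.58   -0.0931]
[[0.5783, -0.1498], [0.557, -0.1136], [0.5466, -0.0729], [0.5478, -0.0309], [0.5606, 0.0091]] 96.33918358465964
[[-0.8, 3.7], [2.1, 0.4], [-1.4, -0.4], [0.1, -3.6]]
[[0.578, -0.1507], [0.5567, -0.1145], [0.5462, -0.0738], [0.5473, -0.0319], [0.5601, 0.0081]] 96.432142673943
[[-0.5, 0.6], [-0.2, 0.1], [1.4, 1.4], [-0.7, -2.1]]
[[0.578, -0.1503], [0.5568, -0.1141], [0.5464, -0.0734], [0.5477, -0.0314], [0.5606, 0.0086]] 96.2773021365607
[[-1.0, 3.2], [1.9, -0.1], [-1.5, -0.9], [0.1, -4.1], [-0.5, 1.0], [-0.1, 0.5], [1.6, 1.8], [-0.3, -1.6]]
```

Call:
move_arm(plan=[[0,0,0,3,0.5,0,-1],[0,0,0,6,1,0,-1],[0,0,0,6,1,0,-1],[0,0,0,6,1,0,-1]])

```text
time_s: 3.05
position: [0.5601, -0.1097, 0.1714]
tool_rot: [[-0.001, 1.0, 0.0], [1.0, 0.001, -0.0], [-0.0, 0.0, -1.0]]
ft_force: [-0.0, -0.9, -0.6]
grip_width: -0.0003
gripper_force: 0.0
```

```bash
cat > c.py <<'E'
from h import *
p=env.get_image('wrist');cv2.imwrite('pics/c.png',p['color'][:,:,::-1])
got=[]
for k in ('key_red','key_3','key_green'):
    for d in env.outline_of(k,p):
        r,c=np.nonzero(d['mask'])
        if d['conf']<.4 or len(r)<50: continue
        (cx,cy),rad=cv2.minEnclosingCircle(np.c_[c,r].astype(np.float32))
        if rad>25 or r.min()<2: continue
        w=ray(p,(cx,cy),.028)[:2];print(k,round(cx),round(cy),round(rad,1),np.round(w,4))
        got.append((w,k))
W0=np.array([[0.5744,-.1497],[.5548,-.113],[.5457,-.0728],[.548,-.0315],[.5601,.0085]])
P=[];I=[]
for w,k in got:
    j=int(np.argmin(np.linalg.norm(W0-w,axis=1)))
    if np.linalg.norm(W0[j]-w)<.012:P.append(w);I.append(j)
W,th,e=fit(P,I);print(I,np.round(W,4).tolist(),np.degrees(th));print(np.round(e*1e3,1).tolist())
np.save('W.npy',W)
s=env.observe();print(s['time_s'],s['position'],s['ft_force'])
E
python3 c.py
```

```text
key_red 269 221 16.0 [ 0.5749 -0.1483]
key_3 236 138 17.4 [ 0.5459 -0.0717]
key_3 238 88 18.6 [ 0.5483 -0.0305]
key_3 247 184 16.6 [ 0.5549 -0.1123]
key_green 255 36 20.9 [0.5616 0.0082]
[0, 2, 3, 1, 4] [[0.5753, -0.1496], [0.5549, -0.1128], [0.5456, -0.0719], [0.548, -0.03], [0.5619, 0.0097]] 94.80167342623639
[[0.3, -1.3], [-0.3, -0.2], [-0.3, 0.6], [0.0, -0.6], [0.2, 1.5]]
3.25 [ 0.55990369 -0.11084557  0.17127437] [-0.6308097  -0.58738734 -0.29091686]
```

Run:
```python
from h import *
p=env.get_image('wrist');s=env.observe();T=np.array(s['position']);Q=np.array(s['tool_rot'])
f=192/np.tan(np.radians(p['fov_y']/2));im=p['color'][:,:,::-1].copy()
im=cv2.resize(im[180:340,160:352],None,fx=4,fy=3.75)
for y,z,col in((6,0,(0,255,0)),(14.5,0,(0,0,255)),(14.5,-19,(255,0,0))):
  pts=[]
  for sx,sy in((1,1),(1,-1),(-1,-1),(-1,1)):
    c=np.array(p['R'])@(T+Q@np.array([sx*11,sy*y,z])/1e3)+np.array(p['t'])
    pts.append([(f*c[0]/c[2]+p['cx']-160)*4,(f*c[1]/c[2]+p['cy']-180)*3.75])
  cv2.polylines(im,[np.int32(pts)],True,col,1)
cv2.imwrite('pics/d.png',im)
```

```text
(no output)
```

View pics/d.png

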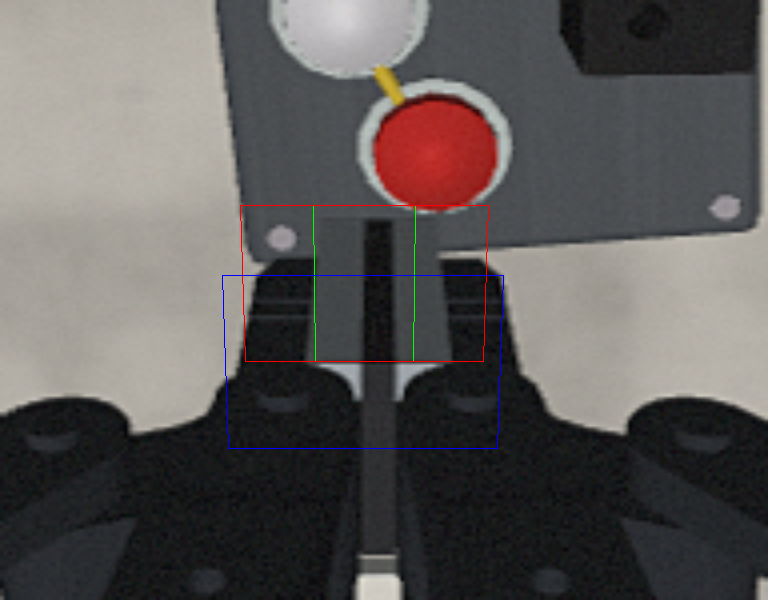

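The crop shows the closed fingertip at about columns 315–440. That is roughly 15 mm across tool y, narrower than the 22 mm across tool x. I'll put tool y along the row so only one key dips at a time.

Call:
move_arm(plan=[[0,0,8.5,-1,0.4,2,-1],[0,0,17,-2,0.8,4,-1],[0,0,25.5,-3,1.2,6,-1],[0,0,34,-3.96,1.53,8,-1],[0,0,42,-3.96,1.53,10.5,-1]])

```text
time_s: 3.8
position: [0.5759, -0.1515, 0.0659]
tool_rot: [[0.675, 0.738, 0.002], [0.738, -0.675, -0.001], [0.0, 0.002, -1.0]]
ft_force: [-0.4, -0.8, -0.4]
grip_width: 0.0003
gripper_force: 0.0
```

Call:
move_arm(plan=[[0,0,5.5,0,0,0.6,-1],[0,0,11,0,0,1.2,-1],[0,0,11,0,0,1.6,-1],[0,0,11,0,0,2,-1],[0,0,11,0,0,2,-1]])

```text
time_s: 4.3
position: [0.5751, -0.1498, 0.046]
tool_rot: [[0.798, 0.603, -0.001], [0.603, -0.798, 0.0], [-0.0, -0.0, -1.0]]
ft_force: [-0.1, 0.1, 0.7]
grip_width: -0.0001
gripper_force: 0.0
```

```bash
cat > f.py <<'E'
from h import *
import sys
F=[];X=[]
for i in range(int(sys.argv[1])):
    p=env.get_image('wrist' if i%2==0 else 'side');s=env.observe();F.append(s['ft_force']);X.append(s['position'])
    cv2.imwrite(f'pics/{sys.argv[2]}_{["wrist","side"][i%2]}.png',p['color'][:,:,::-1])
print(s['time_s'],np.round(np.mean(X,0)*1e3,2),np.round(np.mean(F,0),2),np.round(np.std(F,0),2));print(np.round(s['tool_rot'],3).tolist())
E
python3 f.py 10 e
```

```text
4.8 [ 575.36 -149.66   46.54] [ 0.08  0.25 -0.28] [0.35 0.57 0.52]
[[0.799, 0.602, 0.0], [0.602, -0.799, -0.0], [0.0, 0.0, -1.0]]
```

View pics/e_wrist.png

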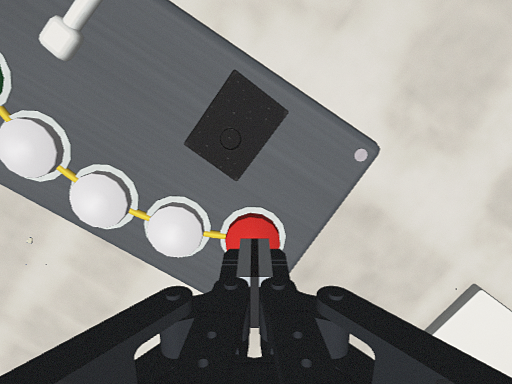

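The fingertip is centred over the red key at (252,240), with the row leading left. I press down slowly.

Call:
move_arm(plan=[[0,0,0,0,0,0.6,-1],[0,0,0,0,0,1.0,-1],[0,0,0,0,0,1.25,-1],[0,0,0,0,0,1.45,-1],[0,0,0,0,0,1.55,-1]])

```text
time_s: 5.3
position: [0.5752, -0.1495, 0.0306]
tool_rot: [[0.799, 0.602, -0.0], [0.602, -0.799, 0.0], [-0.0, -0.0, -1.0]]
ft_force: [-0.7, 0.4, 1.3]
grip_width: 0.0004
gripper_force: 0.7
```

```bash
python3 f.py 16 g
python3 - <<'E'
import cv2,numpy as np
a=cv2.imread('pics/g_wrist.png')[150:300,150:350];b=cv2.imread('pics/g_side.png')[130:230,210:344]
cv2.imwrite('pics/g.png',np.hstack([cv2.resize(a,(400,300)),cv2.resize(b,(400,300))]))
E
```

```text
6.1 [ 575.27 -149.58   30.87] [-0.84  0.52  1.42] [0.52 0.5  0.47]
[[0.799, 0.602, 0.0], [0.602, -0.799, 0.0], [0.0, 0.0, -1.0]]
```

View pics/g.png

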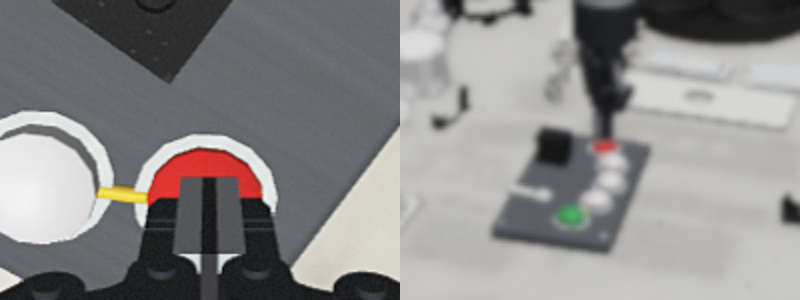

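Upward force is about 1.65 N after removing the bias, so the red key is at half travel. Now I stroke along the arc at constant height, with the same 8.04° step in each call and each key reached after two calls.

Call:
move_arm(plan=[[0,0,1.61,0.006,-0.421,0,-1],[0,0,3.22,0.024,-0.842,0,-1],[0,0,4.82,0.053,-1.261,0,-1],[0,0,6.43,0.094,-1.68,0,-1],[0,0,8.04,0.147,-2.097,0,-1]])

```text
time_s: 6.6
position: [0.5639, -0.1319, 0.0308]
tool_rot: [[0.876, 0.483, 0.0], [0.483, -0.876, -0.0], [0.0, 0.0, -1.0]]
ft_force: [-0.5, 0.4, 0.4]
grip_width: -0.0
gripper_force: 0.0
```

Call:
move_arm(plan=[[0,0,1.61,0.006,-0.421,0,-1],[0,0,3.22,0.024,-0.842,0,-1],[0,0,4.82,0.053,-1.261,0,-1],[0,0,6.43,0.094,-1.68,0,-1],[0,0,8.04,0.147,-2.097,0,-1]])

```text
time_s: 7.1
position: [0.5553, -0.1131, 0.031]
tool_rot: [[0.935, 0.356, 0.001], [0.356, -0.935, -0.001], [0.001, 0.001, -1.0]]
ft_force: [-0.3, -1.0, 2.1]
grip_width: -0.0002
gripper_force: 0.7
```

```bash
python3 f.py 12 k; python3 -c "
import numpy as np;print(np.round(np.load('W.npy')*1e3,1).tolist())
import cv2
a=cv2.imread('pics/k_wrist.png')[100:300,110:400]
cv2.imwrite('pics/k.png',cv2.resize(a,(580,400)))"
```

```text
7.7 [ 555.08 -112.89   30.86] [0.21 0.41 1.46] [0.68 0.52 0.42]
[[0.934, 0.357, 0.0], [0.357, -0.934, -0.0], [0.0, 0.0, -1.0]]
[[575.3, -149.6], [554.9, -112.8], [545.6, -71.9], [548.0, -30.0], [561.9, 9.7]]
```

View pics/k.png

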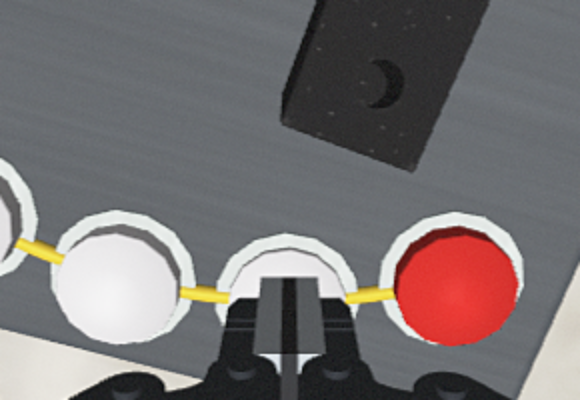

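The fingertip is centred on the half-pressed second key at about (287,290) in the crop. Red at (457,290) has sprung back up, and the console has not shifted. I carry on.

Call:
move_arm(plan=[[0,0,1.61,0.006,-0.421,0,-1],[0,0,3.22,0.024,-0.842,0,-1],[0,0,4.82,0.053,-1.261,0,-1],[0,0,6.43,0.094,-1.68,0,-1],[0,0,8.04,0.147,-2.097,0,-1]])

```text
time_s: 8.2
position: [0.5487, -0.0928, 0.0307]
tool_rot: [[0.975, 0.222, -0.0], [0.222, -0.975, -0.0], [-0.0, -0.0, -1.0]]
ft_force: [1.8, -0.1, -0.2]
grip_width: -0.0003
gripper_force: 0.0
```

Call:
move_arm(plan=[[0,0,1.61,0.006,-0.421,0,-1],[0,0,3.22,0.024,-0.842,0,-1],[0,0,4.82,0.053,-1.261,0,-1],[0,0,6.43,0.094,-1.68,0,-1],[0,0,8.04,0.147,-2.097,0,-1]])

```text
time_s: 8.7
position: [0.5457, -0.0722, 0.0309]
tool_rot: [[0.997, 0.083, 0.0], [0.083, -0.997, -0.001], [0.0, 0.001, -1.0]]
ft_force: [-0.0, -1.5, 1.4]
grip_width: -0.0
gripper_force: 0.7
```

Call:
move_arm(plan=[[0,0,1.61,0.006,-0.421,0,-1],[0,0,3.22,0.024,-0.842,0,-1],[0,0,4.82,0.053,-1.261,0,-1],[0,0,6.43,0.094,-1.68,0,-1],[0,0,8.04,0.147,-2.097,0,-1]])

```text
time_s: 9.2
position: [0.5452, -0.051, 0.0307]
tool_rot: [[0.998, -0.057, -0.0], [-0.057, -0.998, -0.0], [-0.0, 0.0, -1.0]]
ft_force: [0.0, -0.6, 0.1]
grip_width: -0.0001
gripper_force: 0.0
```

Call:
move_arm(plan=[[0,0,1.61,0.006,-0.421,0,-1],[0,0,3.22,0.024,-0.842,0,-1],[0,0,4.82,0.053,-1.261,0,-1],[0,0,6.43,0.094,-1.68,0,-1],[0,0,8.04,0.147,-2.097,0,-1]])

```text
time_s: 9.7
position: [0.548, -0.0303, 0.0308]
tool_rot: [[0.981, -0.196, -0.0], [-0.196, -0.981, -0.0], [0.0, 0.0, -1.0]]
ft_force: [0.4, -0.8, 1.6]
grip_width: 0.0
gripper_force: 0.7
```

```bash
python3 f.py 12 m; python3 -c "
import cv2
a=cv2.imread('pics/m_wrist.png')[100:300,50:400]
cv2.imwrite('pics/m.png',cv2.resize(a,(700,400)))"
```

```text
10.3 [547.97 -30.16  30.83] [0.28 0.79 1.42] [0.53 0.77 0.56]
[[0.981, -0.195, -0.0], [-0.195, -0.981, -0.0], [-0.0, 0.0, -1.0]]
```

View pics/m.png

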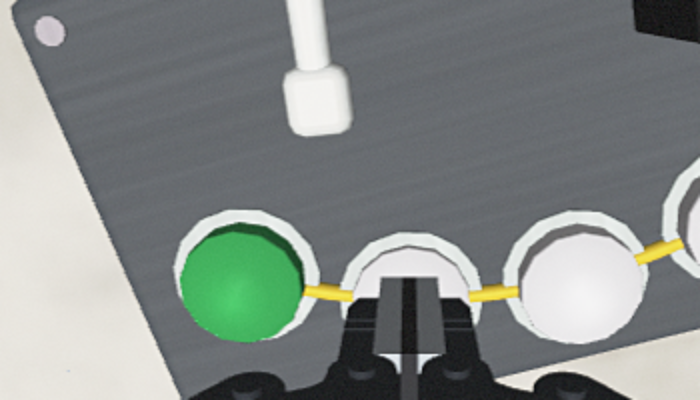

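The fingertip is centred on key 4 at (410,290), and its neighbours, green (243,282) and key 3 (585,287), are up. Two more steps bring it to green.

Call:
move_arm(plan=[[0,0,1.61,0.006,-0.421,0,-1],[0,0,3.22,0.024,-0.842,0,-1],[0,0,4.82,0.053,-1.261,0,-1],[0,0,6.43,0.094,-1.68,0,-1],[0,0,8.04,0.147,-2.097,0,-1]])

```text
time_s: 10.8
position: [0.5534, -0.0099, 0.0307]
tool_rot: [[0.944, -0.331, -0.0], [-0.331, -0.944, -0.0], [-0.0, 0.0, -1.0]]
ft_force: [-0.4, 0.5, -0.5]
grip_width: -0.0003
gripper_force: 0.0
```

Call:
move_arm(plan=[[0,0,1.61,0.006,-0.421,0,-1],[0,0,3.22,0.024,-0.842,0,-1],[0,0,4.82,0.053,-1.261,0,-1],[0,0,6.43,0.094,-1.68,0,-1],[0,0,8.04,0.147,-2.097,0,-1]])

```text
time_s: 11.3
position: [0.5617, 0.0093, 0.0308]
tool_rot: [[0.888, -0.46, -0.0], [-0.46, -0.888, -0.0], [-0.0, 0.001, -1.0]]
ft_force: [-0.6, -1.1, 2.3]
grip_width: -0.0
gripper_force: 0.7
```

```bash
python3 f.py 14 n; python3 -c "
import cv2
a=cv2.imread('pics/n_wrist.png')[100:300,110:460]
cv2.imwrite('pics/n.png',cv2.resize(a,(700,400)))"
```

```text
12.0 [561.8    9.42  30.83] [0.01 0.85 1.54] [0.43 0.37 0.43]
[[0.888, -0.459, 0.0], [-0.459, -0.888, -0.0], [0.0, 0.0, -1.0]]
```

View pics/n.png

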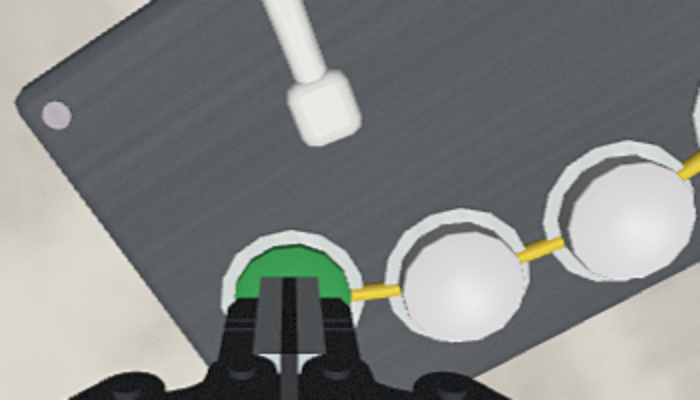

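The fingertip holds green half pressed at (290,285), about 1.6 N, and the white keys beside it are up. I hand the job in.

```bash
python3 -c "
from rig import env
print(env.close_job())"
```

```text
the job is handed in; nothing more can be done
None
```

I stroked the keys in order from red to green with the fingers closed, and the job is handed in with the green key held about half pressed (about 1.6 N). By force and pictures, each key I stopped on (all but the middle one) dipped to about half travel, with its visible neighbours up and the console unmoved.

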